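# Unstack the dried lids and close each storage jar with its own

## Robot

A 7-joint arm with a two-finger parallel gripper is mounted at the origin on a cart in front of the work surface, level with it; the furniture and walls round the work are solid. World frame = base frame: x ahead of the robot, y to its left, z up, the work surface at z = 0. Lengths are in m, angles in degrees, forces in N, time in s.
With the tool pointing down it reaches from about 0.425 to 0.875 m from the base axis. Payload 4.7 kg.
Tool frame: the origin (TCP) lies on the centre line of the jaws, within the pads' length; the fingertips stand 14 mm ahead of it and the grasp point (between the pads) lies 5 mm behind it; z points along the fingers, y is the line along which they close (so a half turn about z gives the same grasp; the last joint's range is limited). The gripper opens to 87 mm and grips with 3 to 60 N. Pads are 19 mm wide; open, the fingers measure 117 mm over their backs; the gripper's body (75 mm by 190 mm) begins 51 mm behind the grasp point.
Start: joints at [-73.562, 18.392, -4.016, 83.108, 1.295, 78.541, -3.26], TCP at [0.175, 0.626, 0.237] pointing down, gripper open.
Joint ranges: [-163.93, 163.93], [-17.29, 119.83], [-79.2, 71.16], [3.27, 140.29], [-89.18, 269.18], [5.43, 117.66], [-154.24, 154.24]. Speed limits (degrees/s): [147.25, 147.25, 180, 180, 180, 180, 180].

## Interface

Orientations are given as [roll, pitch, yaw] about the fixed x, y, z axes, in that order (R = Rz(yaw) Ry(pitch) Rx(roll)).
In Python, from cell import env gives the robot as it stands.
- The arm moves only by the tool jog_arm, never from a script. Its argument "motion" is a list that holds one entry, the list of rows, each a list of 7 numbers: the shift along the tool's x, y, z in units of 0.1 m (1.0 is 0.1 m), then the turn, a rotation vector about the tool's x, y, z in units of 180 degrees (1.0 is 180 degrees), then the closure, from 0 (fully open) to 1 (shut). A call has 1 to 5 rows; each row is the pose to reach, as a shift and turn from the pose commanded when the call began, along the tool's axes at that moment, turning the shorter way round; what a row does not reach only later rows make up. A row lasts 1/10 s, in which the tool goes at most 50 mm and 8.59 degrees, less where a joint would pass 70% of its speed; a pose out of reach is approached as far as the arm can. A call with a number of a shift or a turn outside -1 to 1 is refused whole. A call with a gripper value outside its range is refused whole. The fingers move at their own pace and stop on an object; "grip_force" is the grip in N (left out, the last holds). Time passes only in rows, so rows that repeat a pose let the fingers close. It gives the time, the measured TCP pose, the force, the opening and the grip force at its end, in the units of the state.
- env.get_obs(): the state, without advancing time (a new reading comes with each control period).
- env.read_camera(name): name is "side" or "top" or "wrist"; returns (picture, depth): 384x512x3 uint8, red, green, blue; 384x512 float32, m along the optical axis (not along the pixel's ray), 0 where there is no reading.
- env.camera_info(name): a dict with "camera_matrix" (3x3 intrinsics, pixels), "k1" (the pictures are not rectified: a ray, as slopes to the right and down, at radius r is drawn at 1 + k1 r^2 times it, then the intrinsics apply), "origin" and "orientation" of the camera in the world; the wrist camera has in their place "mount" (4x4, takes a point from camera to tool coordinates, whose origin is the TCP and whose axes are the flange's). Camera axes: x right, y down, z forward; pixel columns grow to the right and rows downward; lengths in m; the calibration is good to about 2 mm. A picture is of the moment at which its call begins: read the wrist's pose just before it. camera_info takes no time and is no camera call.
- env.sign_off(): hands the job in; it is judged then, once.
The state is a dict: "time_s": time; "qpos": joint angles; "joint_velocities": joint speeds; "effort": joint torques, N m; "tool_pos": TCP position; "tool_rot": TCP orientation; "force": force on the tool from outside, world axes, zero at the start; "wrist_torque": the same for the moment, N m; "grip_width": finger opening in m; "grasp_force": force on a finger pad.
Only numpy, scipy, OpenCV 4.12 (cv2) and the standard library are available. Lean on these libraries where they do the work, as an engineer would, in place of code of your own. Each camera call takes 0.05 s, during which the arm holds its last target. There are 200 camera calls.

## Task

The washed storage jars are dry, and their wooden lids are still piled on the pot stand. Take the pile apart and put each lid on the jar it fits, fully home with its disc resting flat on the rim all round; set the lids down rather than letting them drop. Leave the jars standing where they are, and do not knock over or shove aside the spice jar and the jam jar among them.

Things in the scene. Friction and masses are not known exactly. Their poses are not given: they have to be found in the camera images.
- lid_1: Smallest of four loose round wooden jar lids, 40 g: disc 64 mm wide, 8 mm thick; knob on top 20 mm wide, 17 mm high; below it a hollow off-white bung 46 mm wide, 20 mm deep, lowest 12 mm tapering to 37 mm. Origin: on the axis at the bung's lower edge, z up: disc z = 20 to 28 mm, knob top 45 mm. Starts on top of the pile, its bung over the knob of the lid below: lift straight up 20 mm to free it.
- jar_1: Smallest of four open, empty white ceramic jars with a tan foot, loose, 350 g: round, straight, 61 mm wide, 72 mm high, mouth 52 mm wide. Origin: centre of its underside, z up. Takes only lid_1, the smallest; with the disc on the rim, that lid's origin is on the jar's axis, 52 mm above the jar's origin.
- lid_2: Second smallest of four loose round wooden jar lids, 60 g: disc 82 mm wide, 8 mm thick; knob on top 20 mm wide, 17 mm high; below it a hollow off-white bung 64 mm wide, 20 mm deep, lowest 12 mm tapering to 55 mm. Origin: on the axis at the bung's lower edge, z up: disc z = 20 to 28 mm, knob top 45 mm. Starts in the pile on lid_3, bung over that knob: lift straight up 20 mm to free it.
- jar_2: Second smallest of four open, empty white ceramic jars with a tan foot, loose, 500 g: round, straight, 79 mm wide, 80 mm high, mouth 70 mm wide. Origin: centre of its underside, z up. Takes only lid_2, the second smallest; with the disc on the rim, that lid's origin is on the jar's axis, 60 mm above the jar's origin.
- lid_3: Second largest of four loose round wooden jar lids, 85 g: disc 100 mm wide, 8 mm thick; knob on top 20 mm wide, 17 mm high; below it a hollow off-white bung 82 mm wide, 20 mm deep, lowest 12 mm tapering to 73 mm. Origin: on the axis at the bung's lower edge, z up: disc z = 20 to 28 mm, knob top 45 mm. Starts in the pile on lid_4, bung over that knob: lift straight up 20 mm to free it.
- jar_3: Second largest of four open, empty white ceramic jars with a tan foot, loose, 650 g: round, straight, 97 mm wide, 88 mm high, mouth 88 mm wide. Origin: centre of its underside, z up. Takes only lid_3, the second largest; with the disc on the rim, that lid's origin is on the jar's axis, 68 mm above the jar's origin.
- lid_4: Largest of four loose round wooden jar lids, 115 g: disc 118 mm wide, 8 mm thick; knob on top 20 mm wide, 17 mm high; below it a hollow off-white bung 100 mm wide, 20 mm deep, lowest 12 mm tapering to 91 mm. Origin: on the axis at the bung's lower edge, z up: disc z = 20 to 28 mm, knob top 45 mm. Starts at the bottom of the pile, on a round black rubber pot stand 150 mm wide, 10 mm high.
- jar_4: Largest of four open, empty white ceramic jars with a tan foot, loose, 800 g: round, straight, 115 mm wide, 96 mm high, mouth 106 mm wide. Origin: centre of its underside, z up. Takes only lid_4, the largest; with the disc on the rim, that lid's origin is on the jar's axis, 76 mm above the jar's origin.
- spice_jar: Small glass spice jar with a green cap, 46 mm across, 106 mm high, standing loose among the jars; a bystander. Origin: centre of its underside.
- jam_jar: Closed jar of red jam with a white lid, 65 mm across, 94 mm high, standing loose among the jars; a bystander. Origin: centre of its underside.
Mind the look-alikes: they are no part of the job. Leave any yellow look-alike of the lid_2 alone.

How it is judged:
By the outcome, as a careful person would: the job done as asked, in the order asked, and still so for the second after the job is handed in, with the robot touching nothing.
It also fails if it takes over 120 s, if anything falls off the work surface, if the arm or the gripper's body presses on something with over 40 N, if the wrist force passes 120 N, or if a joint passes its speed limit or range.

## Working session

There is one attempt and no reset: what is moved stays moved. The work goes in short steps, Python scripts to look and compute and a tool call to move; the robot and the scene stay as the last step left them, time stands still between calls to the robot, and variables do not carry over. Pictures are saved under pics/ and viewed, at most 14 in all, crops included, and the job is handed in when it is done.

Besides the shell and the picture viewer there is one more tool, called after "Request:" in YAML: its name, and indented under it one key for each argument. jog_arm: Moves the arm, as the interface text tells. Shifts and turns lie within -1 to 1; 1 stands for 0.1 m of shift or 180 degrees of turn. Its arguments: {"type":"object","properties":{"motion":{"type":"array","items":{"type":"array","items":{"type":"array","items":{"type":"number"}}}},"grip_force":{"type":"number"}},"required":["motion"]}

```bash
ls; mkdir -p pics; cat > h.py <<'E'
import numpy as np, cv2
from scipy.spatial.transform import Rotation as R
from cell import env
def cam(name):
    i=env.camera_info(name); K=np.array(i["camera_matrix"]); k1=i["k1"]
    o=env.get_obs()
    if "mount" in i:
        M=np.array(i["mount"]); T=np.eye(4); T[:3,:3]=R.from_euler('xyz',o["tool_rot"],degrees=True).as_matrix(); T[:3,3]=o["tool_pos"]; T=T@M
    else:
        T=np.eye(4); q=np.array(i["orientation"]); T[:3,:3]=q if q.shape==(3,3) else R.from_euler('xyz',q,degrees=True).as_matrix(); T[:3,3]=i["origin"]
    return K,k1,T
def rays(uv,c):
    K,k1,T=c; uv=np.asarray(uv,float).reshape(-1,1,2)
    p=cv2.undistortPoints(uv,K,np.array([k1,0,0,0,0.]))[:,0]
    return np.c_[p,np.ones(len(p))]
def plane(uv,c,z):
    d=rays(uv,c)@c[2][:3,:3].T; o=c[2][:3,3]
    return o+d*((z-o[2])/d[:,2])[:,None]
def cloud(dep,c):
    h,w=dep.shape; u,v=np.meshgrid(np.arange(w),np.arange(h))
    r=rays(np.c_[u.ravel(),v.ravel()],c)*dep.reshape(-1,1)
    return (r@c[2][:3,:3].T+c[2][:3,3]).reshape(h,w,3)
def shot(name,tag):
    c=cam(name); p,d=env.read_camera(name); cv2.imwrite(f'pics/{tag}.png',p[:,:,::-1]); np.savez(f'{tag}.npz',p=p,d=d,K=c[0],k1=c[1],T=c[2]); return p,d,c
def load(tag):
    f=np.load(f'{tag}.npz'); return f['p'],f['d'],(f['K'],float(f['k1']),f['T'])
E
python3 - <<'E'
from h import *
for n in("top","side","wrist"):
    p,d,c=shot(n,n+"0"); print(n,c[2].round(3).tolist(),c[0].round(1).tolist(),c[1])
a=cv2.imread('pics/top0.png');b=cv2.imread('pics/side0.png')
cv2.imwrite('pics/both.png',cv2.resize(np.vstack([a,b]),None,fx=.78,fy=.78))
print(env.get_obs())
E
```

```text
pics
top [[0.369, -0.858, 0.358, 0.02], [-0.929, -0.344, 0.134, -0.222], [0.009, -0.382, -0.924, 1.458], [0.0, 0.0, 0.0, 1.0]] [[484.1, 0.0, 257.9], [0.0, 484.1, 194.6], [0.0, 0.0, 1.0]] -0.024322656076627938
side [[0.92, -0.183, 0.346, 0.1], [-0.39, -0.376, 0.84, -1.145], [-0.023, -0.908, -0.418, 0.629], [0.0, 0.0, 0.0, 1.0]] [[429.7, 0.0, 255.1], [0.0, 429.7, 191.0], [0.0, 0.0, 1.0]] -0.024919051635032302
wrist [[0.269, 0.926, 0.265, 0.101], [0.963, -0.258, -0.075, 0.647], [-0.001, 0.275, -0.961, 0.384], [0.0, 0.0, 0.0, 1.0]] [[345.1, 0.0, 257.1], [0.0, 345.1, 201.1], [0.0, 0.0, 1.0]] -0.03924129653801031
{'time_s': 0.15, 'qpos': array([-73.56253299,  18.43013695,  -4.01622484,  83.15962706,
         1.29381166,  78.54187976,  -3.25957085]), 'joint_velocities': array([-0.08532411, -0.01882665,  0.01380954, -0.26889669, -0.02597945,
       -0.03813262, -0.00591065]), 'effort': array([-4.73620803e-04, -4.91792500e+01, -4.04856401e-01, -3.12877107e+01,
       -6.40682573e-02,  4.03207715e-02,  1.11017278e-04]), 'tool_pos': array([0.17504134, 0.62556077, 0.23569655]), 'tool_rot': array([-1.79913513e+02,  3.76988580e-03,  1.64372797e+02]), 'force': array([-0.13607221,  0.03796209,  0.37088016]), 'wrist_torque': array([-0.01042353,  0.00115025, -0.02464473]), 'grasp_force': 0.0, 'grip_width': 0.08724371262272496}
```

View pics/top0.png

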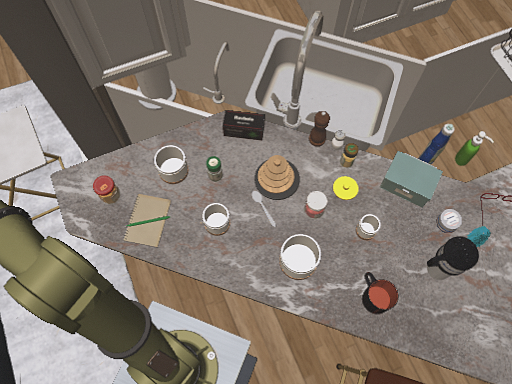

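View pics/side0.png

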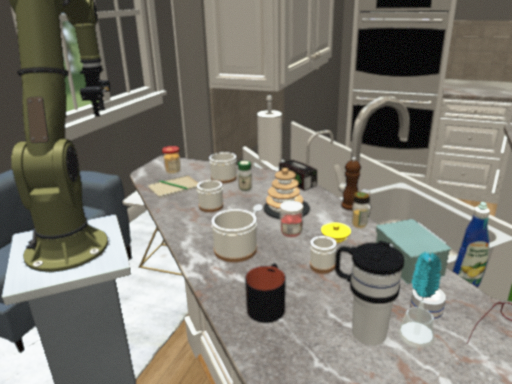

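Top view: the lid pile is at (277,178). The four open jars are at (171,163), (216,219), (300,257) and (368,227), the spice jar with the green cap at (214,168), and the jam jar with the white lid at (316,204). The yellow look-alike at (346,188) stays untouched.

```bash
cat >> h.py <<'E'
def circ(P):
    A=np.c_[2*P,np.ones(len(P))]; s=np.linalg.lstsq(A,(P**2).sum(1),rcond=None)[0]
    r=np.sqrt(s[2]+s[0]**2+s[1]**2); return s[0],s[1],r
E
python3 - <<'E'
from h import *
for tag in("top0","side0"):
    p,d,c=load(tag); C=cloud(d,c); ok=(d>0)
    m=(ok&(C[...,2]>.03)&(C[...,2]<.25)&(C[...,0]>.25)&(C[...,0]<1.05)&(abs(C[...,1])<.75)).astype('uint8')
    n,l,s,ce=cv2.connectedComponentsWithStats(m)
    print(tag)
    for i in range(1,n):
        if s[i,4]<60: continue
        P=C[l==i]; zt=np.percentile(P[:,2],97); T=P[P[:,2]>zt-.006]
        print(ce[i].round(),s[i,4],'ztop %.3f'%zt,'x %.3f..%.3f y %.3f..%.3f'%(*np.percentile(P[:,0],[1,99]),*np.percentile(P[:,1],[1,99])),'circ',np.round(circ(T[:,:2]),4))
    q=C[ok&(abs(C[...,2])<.02)&(C[...,0]<.9)]; print('table z',np.median(q[:,2]).round(4))
# rim by colour: outer outline of bright white at rim height
p,d,c=load("top0"); C=cloud(d,c)
for nm,(u,v),h,r in(("A",(171,163),.088,.0485),("B",(216,219),.08,.0395),("C",(300,257),.096,.0575),("D",(368,227),.072,.0305)):
    m=np.zeros(d.shape,bool); m[v-30:v+30,u-30:u+30]=1
    P=C[m&(d>0)&(abs(C[...,2]-h)<.004)]; print(nm,len(P),np.round(circ(P[:,:2]),4),P[:,2].max().round(4),'bbox mid',((P.max(0)+P.min(0))/2).round(4),((P.max(0)-P.min(0))/2).round(4))
P=C[150:200,250:305][(d[150:200,250:305]>0)]
for zb in(.038,.055,.066,.083,.094,.111,.122,.139):
    Q=P[abs(P[:,2]-zb)<.003]
    if len(Q)>3: print(zb,len(Q),np.round(circ(Q[:,:2]),4),Q.mean(0).round(4))
E
```

```text
top0
[220.  59.] 162 ztop 0.130 x 0.915..1.037 y 0.274..0.288 circ [0.9841 0.2946 0.0229]
[297.  84.] 430 ztop 0.246 x 0.921..0.950 y -0.021..0.011 circ [ 0.9467 -0.0054  0.0111]
[153.  76.] 582 ztop 0.132 x 0.804..0.875 y 0.441..0.538 circ [0.8476 0.4855 0.0357]
[ 92. 125.] 1995 ztop 0.244 x 0.499..0.701 y 0.495..0.596 circ [0.588  0.5817 0.0752]
[243. 123.] 937 ztop 0.074 x 0.743..0.831 y 0.054..0.190 circ [0.7878 0.1235 0.0418]
[319. 126.] 432 ztop 0.164 x 0.823..0.863 y -0.145..-0.097 circ [ 0.8478 -0.1212  0.0106]
[441. 139.] 421 ztop 0.158 x 0.934..0.973 y -0.529..-0.479 circ [ 0.9603 -0.5054  0.0068]
[338. 139.] 181 ztop 0.092 x 0.828..0.861 y -0.210..-0.172 circ [ 0.8486 -0.1918  0.01  ]
[479. 139.] 185 ztop 0.099 x 0.999..1.032 y -0.660..-0.606 circ [ 1.0127 -0.6302  0.0137]
[349. 154.] 292 ztop 0.111 x 0.776..0.819 y -0.262..-0.219 circ [ 0.7992 -0.2402  0.0154]
[171. 162.] 586 ztop 0.092 x 0.513..0.608 y 0.234..0.326 circ [0.5609 0.2801 0.0454]
[412. 177.] 1931 ztop 0.087 x 0.740..0.860 y -0.529..-0.373 circ [ 0.8    -0.4519  0.0554]
[275. 175.] 1040 ztop 0.133 x 0.597..0.
[... 2153 characters left out ...]
x mid [0.5614 0.2802 0.088 ] [0.048  0.047  0.0039]
B 102 [0.4437 0.0735 0.0372] 0.084 bbox mid [0.4431 0.0736 0.0802] [0.0398 0.039  0.0038]
C 173 [ 0.4234 -0.2062  0.0551] 0.1 bbox mid [ 0.4236 -0.2062  0.096 ] [0.0576 0.0566 0.0039]
D 80 [ 0.5957 -0.3712  0.0282] 0.0757 bbox mid [ 0.5957 -0.3712  0.0719] [0.0304 0.0297 0.0038]
0.038 161 [ 0.655  -0.0427  0.0539] [ 0.6266 -0.0542  0.0381]
0.055 5 [ 0.6503 -0.0401  0.0467] [ 0.622  -0.0633  0.0566]
0.066 161 [ 0.6517 -0.0423  0.0429] [ 0.6276 -0.0436  0.066 ]
0.094 141 [ 0.6531 -0.0441  0.0344] [ 0.6367 -0.0492  0.0942]
0.122 188 [ 0.6539 -0.0442  0.0236] [ 0.6519 -0.0453  0.1221]
0.139 19 [ 0.6529 -0.0437  0.0071] [ 0.653  -0.0439  0.1384]
```

Height, width and both views agree on which jar is which:

| Jar | Centre (x, y) |
|---|---|
| jar_3 | (.561, .280) |
| jar_2 | (.444, .073) |
| jar_4 | (.423, -.207) |
| jar_1 | (.5955, -.371) |

The pile is at (.653, -.044). I'll turn the tool to yaw 90 so its x is world Y and its y is world X, then move towards the pile.

Request:
jog_arm:
  motion:
    - [[-0.93,-0.36,0,0,0,0.23,0],[-0.93,-0.36,0,0,0,0.23,0],[-0.93,-0.36,0,0,0,0.23,0],[-0.93,-0.36,0,0,0,0.23,0],[-0.93,-0.36,0,0,0,0.23,0]]

```text
time_s: 0.65
tool_pos: [0.2554, 0.5657, 0.2363]
tool_rot: [-180.0, 0.0, 122.6]
force: [0.7, 0.6, -0.5]
grip_width: 0.0873
grasp_force: 0.0
```

Request:
jog_arm:
  motion:
    - [[-0.95,0.09,0,0,0,0.183,0],[-0.95,0.09,0,0,0,0.183,0],[-0.95,0.09,0,0,0,0.183,0],[-0.95,0.09,0,0,0,0.183,0],[-0.95,0.09,0,0,0,0.183,0]]

```text
time_s: 1.15
tool_pos: [0.3144, 0.491, 0.2364]
tool_rot: [-180.0, 0.0, 90.0]
force: [-0.1, 0.6, -0.0]
grip_width: 0.087
grasp_force: 0.0
```

Request:
jog_arm:
  motion:
    - [[-0.3,0.2,0,0,0,0,0],[-0.6,0.4,0,0,0,0,0],[-0.9,0.565,0,0,0,0,0]]

```text
time_s: 1.45
tool_pos: [0.3713, 0.4006, 0.2363]
tool_rot: [180.0, 0.0, 90.3]
force: [1.4, 0.3, -0.4]
grip_width: 0.0872
grasp_force: 0.0
```

Request:
jog_arm:
  motion:
    - [[-0.3,0.2,0,0,0,0,0],[-0.6,0.4,0,0,0,0,0],[-0.9,0.565,0,0,0,0,0]]

```text
time_s: 1.75
tool_pos: [0.428, 0.3104, 0.2365]
tool_rot: [180.0, 0.0, 90.3]
force: [0.6, -0.6, -0.2]
grip_width: 0.0864
grasp_force: 0.0
```

Request:
jog_arm:
  motion:
    - [[-0.3,0.2,0,0,0,0,0],[-0.6,0.4,0,0,0,0,0],[-0.9,0.565,0,0,0,0,0]]

```text
time_s: 2.05
tool_pos: [0.4846, 0.2205, 0.2365]
tool_rot: [180.0, 0.0, 90.3]
force: [0.7, 0.0, -0.2]
grip_width: 0.0868
grasp_force: 0.0
```

Request:
jog_arm:
  motion:
    - [[-0.3,0.2,0,0,0,0,0],[-0.6,0.4,0,0,0,0,0],[-0.9,0.565,0,0,0,0,0]]

```text
time_s: 2.35
tool_pos: [0.5412, 0.1307, 0.2365]
tool_rot: [180.0, 0.0, 90.3]
force: [0.5, 0.4, -0.3]
grip_width: 0.0872
grasp_force: 0.0
```

Request:
jog_arm:
  motion:
    - [[-0.3,0.2,0,0,0,0,0],[-0.6,0.4,0,0,0,0,0],[-0.9,0.565,0,0,0,0,0]]

```text
time_s: 2.65
tool_pos: [0.5978, 0.0409, 0.2363]
tool_rot: [-180.0, 0.0, 90.3]
force: [0.8, 1.0, 1.0]
grip_width: 0.0869
grasp_force: 0.0
```

Request:
jog_arm:
  motion:
    - [[-0.3,0.2,0,0,0,0,0],[-0.6,0.4,0,0,0,0,0],[-0.85,0.565,0,0,0,0,0],[-0.85,0.565,0,0,0,0,0],[-0.85,0.565,0,0,0,0,0]]

```text
time_s: 3.15
tool_pos: [0.6534, -0.0435, 0.2359]
tool_rot: [-179.9, 0.0, 90.1]
force: [-1.3, 0.3, 0.8]
grip_width: 0.0869
grasp_force: 0.0
```

```bash
cat > knob.py <<'E'
import sys
from h import *
def look(tag,xy0,zk):
    """disc/knob circles from wrist depth near xy0; zk = expected knob-top height"""
    p,d,c=shot("wrist",tag); C=cloud(d,c); o=env.get_obs()
    N=(np.hypot(C[...,0]-xy0[0],C[...,1]-xy0[1])<.075)&(d>0)
    K=C[N&(abs(C[...,2]-zk)<.006)&(np.hypot(C[...,0]-xy0[0],C[...,1]-xy0[1])<.03)]
    D=C[N&(abs(C[...,2]-(zk-.017))<.005)]
    for n,P in(("knob",K),("disc",D)):
        if len(P)>5: print(n,len(P),'z',np.median(P[:,2]).round(4),'circ',np.round(circ(P[:,:2]),4),'mid',((P.max(0)+P.min(0))/2)[:2].round(4),'half',((P.max(0)-P.min(0))/2)[:2].round(4),'mean',P.mean(0)[:2].round(4))
    print('tool',o['tool_pos'].round(4),o['tool_rot'].round(2),'t',o['time_s'],'F',o['force'].round(1))
if __name__=="__main__": look(sys.argv[1],(float(sys.argv[2]),float(sys.argv[3])),float(sys.argv[4]))
E
python3 knob.py w1 .653 -.044 .139
```

```text
knob 523 z 0.1382 circ [ 0.6528 -0.0414  0.0069] mid [ 0.6527 -0.0421] half [0.0095 0.0097] mean [ 0.6528 -0.041 ]
disc 4231 z 0.1215 circ [ 0.6529 -0.0417  0.0236] mid [ 0.6527 -0.0419] half [0.0315 0.0314] mean [ 0.6529 -0.0401]
tool [ 0.6533 -0.0421  0.236 ] [-1.7994e+02 -5.0000e-02  9.0190e+01] t 3.2 F [-0.1  0.5  0.3]
```

View pics/w1.png

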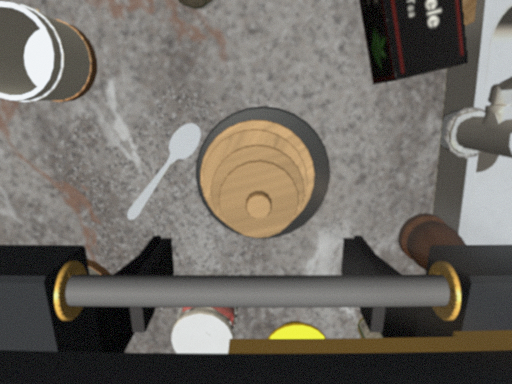

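The wrist view shows lid_1's knob at (259,205), on the axis of the pile. That puts it at (.6528, -.042) with its top at .138, against .139 expected. I'll descend and grip it.

Request:
jog_arm:
  motion:
    - [[0,0,0.3,0,0,0,0.4],[0,0,0.6,0,0,0,0.5],[0,0,0.85,0,0,0,0.5],[0,0,0.97,0,0,0,0.5],[0,0,0.97,0,0,0,0.5]]
  grip_force: 20

```text
time_s: 3.7
tool_pos: [0.6526, -0.0415, 0.1381]
tool_rot: [-179.9, -0.0, 90.2]
force: [0.7, 0.3, 0.5]
grip_width: 0.0551
grasp_force: 0.0
```

Request:
jog_arm:
  motion:
    - [[0,0,0,0,0,0,1],[0,0,0,0,0,0,1],[0,0,0,0,0,0,1],[0,0,0,0,0,0,1],[0,0,0,0,0,0,1]]

```text
time_s: 4.2
tool_pos: [0.6539, -0.0435, 0.1401]
tool_rot: [179.9, -0.0, 90.0]
force: [-0.9, -0.6, 0.9]
grip_width: 0.019
grasp_force: 20.0
```

Request:
jog_arm:
  motion:
    - [[0,0,-0.08,0,0,0,1],[0,0,-0.18,0,0,0,1],[0,0,-0.3,0,0,0,1],[0,0,-0.55,0,0,0,1],[0,0,-0.8,0,0,0,1]]

```text
time_s: 4.7
tool_pos: [0.6535, -0.0434, 0.2212]
tool_rot: [180.0, 0.0, 90.0]
force: [0.6, -0.2, -0.0]
grip_width: 0.0191
grasp_force: 20.0
```

Request:
jog_arm:
  motion:
    - [[-0.15,-0.02,0,0,0,0,1],[-0.35,-0.04,0,0,0,0,1],[-0.65,-0.1,0,0,0,0,1],[-1,-0.14,0,0,0,0,1]]

```text
time_s: 5.1
tool_pos: [0.6392, -0.1438, 0.2196]
tool_rot: [-180.0, -0.0, 90.1]
force: [0.8, -0.4, 0.2]
grip_width: 0.019
grasp_force: 20.0
```

Request:
jog_arm:
  motion:
    - [[-0.35,-0.04,0,0,0,0,1],[-0.7,-0.1,0,0,0,0,1],[-1,-0.14,0,0,0,0,1]]

```text
time_s: 5.4
tool_pos: [0.6243, -0.2466, 0.2197]
tool_rot: [-180.0, 0.1, 89.9]
force: [0.1, -0.7, -0.0]
grip_width: 0.0192
grasp_force: 20.0
```

Request:
jog_arm:
  motion:
    - [[-0.35,-0.04,0,0,0,0,1],[-0.7,-0.1,0,0,0,0,1],[-1,-0.14,0,0,0,0,1]]

```text
time_s: 5.7
tool_pos: [0.6101, -0.3465, 0.2196]
tool_rot: [-180.0, 0.1, 89.9]
force: [-0.6, -0.5, -0.6]
grip_width: 0.0188
grasp_force: 20.0
```

Request:
jog_arm:
  motion:
    - [[-0.35,-0.04,0,0,0,0,1],[-0.6,-0.1,0,0,0,0,1],[-0.9,-0.15,0,0,0,0,1],[-1,-0.15,0,0,0,0,1],[-1,-0.15,0,0,0,0,1]]

```text
time_s: 6.2
tool_pos: [0.5952, -0.4456, 0.2192]
tool_rot: [-179.9, 0.0, 89.8]
force: [-0.1, 0.3, -0.2]
grip_width: 0.0191
grasp_force: 20.0
```

```bash
cat > rim.py <<'E'
import sys
from h import *
def rim(tag,xy,h,r):
    p,d,c=shot("wrist",tag); C=cloud(d,c); o=env.get_obs(); rr=np.hypot(C[...,0]-xy[0],C[...,1]-xy[1])
    P=C[(d>0)&(abs(C[...,2]-h)<.005)&(rr<r+.012)]
    print('rim',len(P),np.round(circ(P[:,:2]),4),'z',np.median(P[:,2]).round(4),'mid',((P.max(0)+P.min(0))/2)[:2].round(4),'half',((P.max(0)-P.min(0))/2)[:2].round(4))
    print('tool',o['tool_pos'].round(4),o['tool_rot'].round(2),'t',o['time_s'],'F',o['force'].round(1),'grip',o['grip_width'])
    tp=o['tool_pos']; L=C[(d>0)&(np.hypot(C[...,0]-tp[0],C[...,1]-tp[1])<.07)&(abs(C[...,2]-(tp[2]-.016))<.004)]
    if len(L)>20: print('held disc',len(L),'x/y min max',L.min(0).round(4),L.max(0).round(4),np.round(circ(L[:,:2]),4))
a=sys.argv; rim(a[1],(float(a[2]),float(a[3])),float(a[4]),float(a[5]))
E
python3 rim.py w2 .5955 -.371 .072 .0305
```

```text
rim 1250 [ 0.5945 -0.3691  0.028 ] z 0.0717 mid [ 0.5945 -0.369 ] half [0.03   0.0301]
tool [ 0.5966 -0.4434  0.2192] [-1.7998e+02 -5.0000e-02  8.9980e+01] t 6.25 F [-0.2  0.5 -0.8] grip 0.01916763342544067
held disc 4578 x/y min max [ 0.5624 -0.4579  0.1992] [ 0.6243 -0.4125  0.2072] [ 0.5936 -0.4378  0.0199]
```

View pics/w2.png

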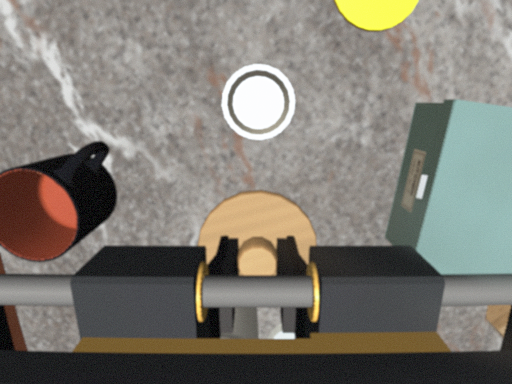

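The wrist view shows jar_1's rim centred at (258,102) and the held lid below it at (257,235). The lid still has +75 mm in y and +1 mm in x to go.

Request:
jog_arm:
  motion:
    - [[0.3,0.01,0,0,0,0,1],[0.6,0.01,0,0,0,0,1],[0.755,0.01,0.1,0,0,0,1],[0.755,0.01,0.4,0,0,0,1],[0.755,0.01,0.7,0,0,0,1]]

```text
time_s: 6.75
tool_pos: [0.6002, -0.3639, 0.15]
tool_rot: [179.8, -0.1, 90.3]
force: [1.1, -0.1, -1.0]
grip_width: 0.0191
grasp_force: 20.0
```

Request:
jog_arm:
  motion:
    - [[0,0,0.12,0,0,0,1],[0,0,0.22,0,0,0,1],[0,0,0.3,0,0,0,1],[0,0,0.36,0,0,0,1],[0,0,0.41,0,0,0,1]]

```text
time_s: 7.25
tool_pos: [0.5981, -0.3683, 0.109]
tool_rot: [179.9, 0.0, 90.0]
force: [-0.0, -0.1, 0.1]
grip_width: 0.0194
grasp_force: 20.0
```

Request:
jog_arm:
  motion:
    - [[0,0,0.04,0,0,0,1],[0,0,0.07,0,0,0,1],[0,0,0.1,0,0,0,1],[0,0,0.1,0,0,0,1]]

```text
time_s: 7.65
tool_pos: [0.5978, -0.3683, 0.0989]
tool_rot: [180.0, 0.0, 90.0]
force: [-0.6, -1.5, 0.6]
grip_width: 0.019
grasp_force: 20.0
```

Request:
jog_arm:
  motion:
    - [[0,0,0.01,0,0,0,1],[0,0,0.02,0,0,0,1],[0,0,0.02,0,0,0,1]]

```text
time_s: 7.95
tool_pos: [0.598, -0.3684, 0.0988]
tool_rot: [179.9, 0.0, 90.0]
force: [-2.7, 1.4, 9.0]
grip_width: 0.0191
grasp_force: 20.0
```

Request:
jog_arm:
  motion:
    - [[0,0,0.01,0,0,0,1],[0,0,0.01,0,0,0,1]]

```text
time_s: 8.15
tool_pos: [0.5982, -0.3685, 0.0988]
tool_rot: [179.9, 0.0, 90.0]
force: [-3.3, 3.0, 13.1]
grip_width: 0.0192
grasp_force: 20.0
```

```bash
python3 rim.py w3 .5955 -.371 .080 .035
```

```text
rim 4971 [ 0.5966 -0.3599  0.0203] z 0.0801 mid [ 0.5965 -0.3582] half [0.0311 0.023 ]
tool [ 0.5981 -0.3686  0.0988] [1.7988e+02 2.0000e-02 9.0020e+01] t 8.2 F [-3.7  2.6 13.7] grip 0.018940903208925
held disc 4736 x/y min max [ 0.5655 -0.3811  0.0788] [ 0.6275 -0.3355  0.0868] [ 0.5966 -0.3605  0.02  ]
```

View pics/w3.png

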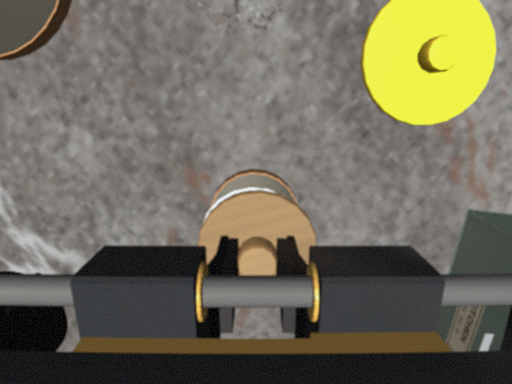

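The disc top reads .0801 against .080 expected, with contact felt, so lid_1 is home. I'll unload the press and release it.

Request:
jog_arm:
  motion:
    - [[0,0,-0.02,0,0,0,1],[0,0,-0.025,0,0,0,1]]

```text
time_s: 8.4
tool_pos: [0.5981, -0.3684, 0.0988]
tool_rot: [179.9, 0.1, 90.0]
force: [-0.6, -0.1, 2.5]
grip_width: 0.0193
grasp_force: 20.0
```

Request:
jog_arm:
  motion:
    - [[0,0,0,0,0,0,0.7],[0,0,0,0,0,0,0.5],[0,0,0,0,0,0,0.4]]

```text
time_s: 8.7
tool_pos: [0.5976, -0.3674, 0.0973]
tool_rot: [-180.0, -0.0, 90.0]
force: [0.1, -0.4, -0.3]
grip_width: 0.0343
grasp_force: 0.0
```

Request:
jog_arm:
  motion:
    - [[0,0,-0.2,0,0,0,0.4],[0,0,-0.5,0,0,0,0.4],[0,0,-0.8,0,0,0,0.4],[0,0,-1,0,0,0,0.4]]

```text
time_s: 9.1
tool_pos: [0.5981, -0.3682, 0.2]
tool_rot: [179.9, 0.0, 90.0]
force: [0.6, -1.1, -0.5]
grip_width: 0.0517
grasp_force: 0.0
```

```bash
cat >> h.py <<'E'
def disc(tag,xy,z,r):
    p,d,c=shot("wrist",tag); C=cloud(d,c); rr=np.hypot(C[...,0]-xy[0],C[...,1]-xy[1])
    P=C[(d>0)&(abs(C[...,2]-z)<.006)&(rr<r+.008)]
    A=np.c_[P[:,:2]-xy,np.ones(len(P))]; s=np.linalg.lstsq(A,P[:,2],rcond=None)[0]
    print('disc',len(P),'z0 %.4f tilt deg'%s[2],np.degrees(s[:2]).round(2),'mid',((P.max(0)+P.min(0))/2)[:2].round(4),'half',((P.max(0)-P.min(0))/2)[:2].round(4))
E
python3 -c "
from h import *
disc('w4',(.5955,-.370),.080,.032)
print(env.get_obs()['tool_pos'])"
```

```text
disc 4076 z0 0.0801 tilt deg [ 0.03 -0.35] mid [ 0.5967 -0.3669] half [0.0318 0.0316]
[ 0.59930539 -0.3690974   0.20335869]
```

Request:
jog_arm:
  motion:
    - [[0.3,0.05,-0.05,0,0,0,0.4],[0.65,0.1,-0.1,0,0,0,0.4],[1,0.17,-0.2,0,0,0,0.4]]

```text
time_s: 9.45
tool_pos: [0.6138, -0.2668, 0.2166]
tool_rot: [-179.9, -0.1, 90.0]
force: [0.7, -0.1, 0.3]
grip_width: 0.0522
grasp_force: 0.0
```

Request:
jog_arm:
  motion:
    - [[0.35,0.05,0,0,0,0,0.4],[0.7,0.1,0,0,0,0,0.4],[1,0.17,0,0,0,0,0.4]]

```text
time_s: 9.75
tool_pos: [0.6316, -0.1653, 0.2173]
tool_rot: [-180.0, -0.1, 90.1]
force: [-0.6, 0.7, -0.1]
grip_width: 0.0525
grasp_force: 0.0
```

Request:
jog_arm:
  motion:
    - [[0.35,0.05,0,0,0,0,0.4],[0.7,0.1,0,0,0,0,0.4],[1,0.17,0,0,0,0,0.4]]

```text
time_s: 10.05
tool_pos: [0.6483, -0.0653, 0.2172]
tool_rot: [-179.9, -0.1, 90.1]
force: [0.4, 0.5, 0.6]
grip_width: 0.0522
grasp_force: 0.0
```

Request:
jog_arm:
  motion:
    - [[0.15,0.02,0,0,0,0,0.4],[0.25,0.03,0,0,0,0,0.4],[0.25,0.03,0,0,0,0,0.4],[0.25,0.03,0,0,0,0,0.4]]

```text
time_s: 10.45
tool_pos: [0.6512, -0.0451, 0.218]
tool_rot: [-180.0, 0.1, 89.9]
force: [0.4, 0.1, -0.0]
grip_width: 0.0522
grasp_force: 0.0
```

```bash
python3 knob.py w5 .653 -.042 .111
```

```text
knob 492 z 0.1102 circ [ 0.6519 -0.0416  0.0069] mid [ 0.6518 -0.0421] half [0.0094 0.0095] mean [ 0.6518 -0.0413]
disc 6907 z 0.0937 circ [ 0.652  -0.0417  0.0296] mid [ 0.652  -0.0421] half [0.0405 0.0403] mean [ 0.6519 -0.0402]
tool [ 0.6512 -0.0454  0.2182] [1.800e+02 7.000e-02 8.986e+01] t 10.5 F [-0.4  0.6 -0.5]
```

Request:
jog_arm:
  motion:
    - [[0.03,0.008,0.2,0,0,0,0.5],[0.03,0.008,0.4,0,0,0,0.5],[0.03,0.008,0.6,0,0,0,0.5]]

```text
time_s: 10.8
tool_pos: [0.6522, -0.0421, 0.1577]
tool_rot: [180.0, 0.0, 89.9]
force: [-0.3, -0.1, -0.0]
grip_width: 0.0443
grasp_force: 0.0
```

Request:
jog_arm:
  motion:
    - [[0,0,0.2,0,0,0,0.5],[0,0,0.36,0,0,0,0.5],[0,0,0.46,0,0,0,0.5],[0,0,0.46,0,0,0,0.5]]

```text
time_s: 11.2
tool_pos: [0.6514, -0.0406, 0.1106]
tool_rot: [-179.9, 0.0, 90.0]
force: [0.7, 0.7, -0.0]
grip_width: 0.0433
grasp_force: 0.0
```

Request:
jog_arm:
  motion:
    - [[0,0,0,0,0,0,1],[0,0,0,0,0,0,1],[0,0,0,0,0,0,1],[0,0,0,0,0,0,1],[0,0,0,0,0,0,1]]

```text
time_s: 11.7
tool_pos: [0.6528, -0.0398, 0.1127]
tool_rot: [179.9, -0.0, 90.0]
force: [-0.4, -0.4, 0.8]
grip_width: 0.0192
grasp_force: 20.0
```

Request:
jog_arm:
  motion:
    - [[0,0,-0.08,0,0,0,1],[0,0,-0.18,0,0,0,1],[0,0,-0.3,0,0,0,1],[0,0,-0.6,0,0,0,1],[0,0,-1,0,0,0,1]]

```text
time_s: 12.2
tool_pos: [0.6512, -0.0397, 0.2122]
tool_rot: [-179.8, 0.0, 90.0]
force: [1.7, 1.1, -0.7]
grip_width: 0.0189
grasp_force: 20.0
```

Request:
jog_arm:
  motion:
    - [[0.03,-0.2,0,0,0,0,1],[0.07,-0.45,0,0,0,0,1],[0.12,-0.75,0,0,0,0,1],[0.17,-1,0,0,0,0,1]]

```text
time_s: 12.6
tool_pos: [0.5512, -0.0232, 0.2131]
tool_rot: [180.0, -0.0, 90.0]
force: [-0.6, -0.5, -0.2]
grip_width: 0.0189
grasp_force: 20.0
```

Request:
jog_arm:
  motion:
    - [[0.06,-0.4,0,0,0,0,1],[0.12,-0.75,0,0,0,0,1],[0.17,-1,0,0,0,0,1],[0.17,-1,0,0,0,0,1],[0.17,-1,0,0,0,0,1]]

```text
time_s: 13.1
tool_pos: [0.4529, -0.006, 0.2133]
tool_rot: [179.8, -0.1, 90.0]
force: [0.9, -0.3, -1.0]
grip_width: 0.0192
grasp_force: 20.0
```

```bash
python3 rim.py w6 .444 .073 .080 .0395
```

```text
rim 1892 [0.4424 0.0755 0.0368] z 0.0797 mid [0.442  0.0756] half [0.0387 0.0391]
tool [ 0.4533 -0.0063  0.2131] [ 1.7987e+02 -4.0000e-02  9.0000e+01] t 13.15 F [ 0.1  0.3 -0.2] grip 0.018684818654986914
held disc 7657 x/y min max [ 0.4118 -0.0484  0.1931] [0.4901 0.0323 0.2011] [ 0.4516 -0.007   0.0295]
```

Request:
jog_arm:
  motion:
    - [[0.3,-0.05,0,0,0,0,1],[0.6,-0.095,0,0,0,0,1],[0.81,-0.095,0.1,0,0,0,1],[0.81,-0.095,0.35,0,0,0,1],[0.81,-0.095,0.6,0,0,0,1]]

```text
time_s: 13.65
tool_pos: [0.4445, 0.0756, 0.1519]
tool_rot: [179.9, 0.0, 90.1]
force: [-0.2, 0.1, -0.7]
grip_width: 0.0191
grasp_force: 20.0
```

Request:
jog_arm:
  motion:
    - [[0,0,0.1,0,0,0,1],[0,0,0.19,0,0,0,1],[0,0,0.27,0,0,0,1],[0,0,0.33,0,0,0,1],[0,0,0.38,0,0,0,1]]

```text
time_s: 14.15
tool_pos: [0.4433, 0.075, 0.1141]
tool_rot: [180.0, -0.0, 90.0]
force: [0.2, 0.1, -0.6]
grip_width: 0.0189
grasp_force: 20.0
```

Request:
jog_arm:
  motion:
    - [[0,0,0.04,0,0,0,1],[0,0,0.07,0,0,0,1],[0,0,0.07,0,0,0,1]]

```text
time_s: 14.45
tool_pos: [0.4431, 0.0752, 0.1073]
tool_rot: [180.0, -0.0, 90.0]
force: [0.2, 0.2, 1.3]
grip_width: 0.0189
grasp_force: 20.0
```

Request:
jog_arm:
  motion:
    - [[0,0,0.01,0,0,0,1],[0,0,0.02,0,0,0,1],[0,0,0.02,0,0,0,1]]

```text
time_s: 14.75
tool_pos: [0.4433, 0.0753, 0.107]
tool_rot: [180.0, -0.1, 90.0]
force: [-5.2, -0.3, 13.8]
grip_width: 0.0193
grasp_force: 20.0
```

```bash
python3 rim.py w7 .443 .075 .088 .0415
```

```text
rim 8276 [0.4416 0.0747 0.0299] z 0.088 mid [0.4413 0.0732] half [0.0394 0.0407]
tool [0.4433 0.0753 0.107 ] [ 1.7997e+02 -7.0000e-02  9.0030e+01] t 14.8 F [-4.3 -0.4 13.9] grip 0.01905249246090518
held disc 7677 x/y min max [0.4022 0.0325 0.087 ] [0.4805 0.1136 0.095 ] [0.4417 0.0742 0.0295]
```

Request:
jog_arm:
  motion:
    - [[0,0,-0.02,0,0,0,1],[0,0,-0.02,0,0,0,1]]

```text
time_s: 15.0
tool_pos: [0.4431, 0.0753, 0.1074]
tool_rot: [179.9, -0.0, 90.0]
force: [-0.3, 1.1, 1.0]
grip_width: 0.0189
grasp_force: 20.0
```

Request:
jog_arm:
  motion:
    - [[0,0,0,0,0,0,0.7],[0,0,0,0,0,0,0.5],[0,0,0,0,0,0,0.4]]

```text
time_s: 15.3
tool_pos: [0.4426, 0.0748, 0.1068]
tool_rot: [-180.0, 0.0, 90.0]
force: [0.4, -0.0, -0.2]
grip_width: 0.035
grasp_force: 0.0
```

Request:
jog_arm:
  motion:
    - [[0,0,-0.2,0,0,0,0.4],[0,0,-0.5,0,0,0,0.4],[0,0,-0.8,0,0,0,0.4],[0,0,-0.9,0,0,0,0.4]]

```text
time_s: 15.7
tool_pos: [0.4443, 0.0753, 0.1998]
tool_rot: [179.8, -0.1, 90.0]
force: [-0.1, 0.6, 0.5]
grip_width: 0.0515
grasp_force: 0.0
```

```bash
python3 -c "
from h import *
disc('w8',(.4415,.0745),.088,.041)
print(env.get_obs()['tool_pos'])"
```

```text
disc 7406 z0 0.0880 tilt deg [ 0.05 -0.18] mid [0.4416 0.0732] half [0.0407 0.0404]
[0.44448206 0.07539869 0.19996181]
```

Request:
jog_arm:
  motion:
    - [[-0.18,0.3,0,0,0,0,0.4],[-0.36,0.65,0,0,0,0,0.4],[-0.58,1,0,0,0,0,0.4]]

```text
time_s: 16.05
tool_pos: [0.5432, 0.0172, 0.1957]
tool_rot: [-179.9, -0.0, 90.2]
force: [0.1, 0.7, -0.1]
grip_width: 0.0524
grasp_force: 0.0
```

Request:
jog_arm:
  motion:
    - [[-0.2,0.35,0,0,0,0,0.4],[-0.4,0.7,0,0,0,0,0.4],[-0.58,1,0,0,0,0,0.4],[-0.58,1,0,0,0,0,0.4]]

```text
time_s: 16.45
tool_pos: [0.6444, -0.0449, 0.1939]
tool_rot: [-179.9, 0.3, 89.8]
force: [-0.1, -0.9, -0.2]
grip_width: 0.0519
grasp_force: 0.0
```

Request:
jog_arm:
  motion:
    - [[0,0.1,0,0,0,0,0.4],[0,0.1,0,0,0,0,0.4],[0,0.1,0,0,0,0,0.4]]

```text
time_s: 16.75
tool_pos: [0.6523, -0.0397, 0.1967]
tool_rot: [-180.0, -0.0, 90.1]
force: [-0.2, -0.5, -0.1]
grip_width: 0.0522
grasp_force: 0.0
```

```bash
python3 knob.py w9 .653 -.042 .083
```

```text
knob 462 z 0.0823 circ [ 0.6492 -0.0395  0.0069] mid [ 0.6489 -0.0399] half [0.0097 0.0095] mean [ 0.6492 -0.0392]
disc 10028 z 0.0658 circ [ 0.6492 -0.0394  0.0358] mid [ 0.6492 -0.0401] half [0.0495 0.0495] mean [ 0.6492 -0.0377]
tool [ 0.6523 -0.0398  0.1971] [-1.7999e+02 -6.0000e-02  9.0100e+01] t 16.8 F [0.9 0.1 0.8]
```

Request:
jog_arm:
  motion:
    - [[-0.005,-0.02,0.2,0,0,0,0.5],[-0.005,-0.02,0.4,0,0,0,0.5],[-0.005,-0.02,0.6,0,0,0,0.5]]

```text
time_s: 17.1
tool_pos: [0.6505, -0.0404, 0.1372]
tool_rot: [179.9, -0.1, 90.1]
force: [-0.8, -0.5, -0.7]
grip_width: 0.0444
grasp_force: 0.0
```

Request:
jog_arm:
  motion:
    - [[0,0,0.2,0,0,0,0.5],[0,0,0.4,0,0,0,0.5],[0,0,0.54,0,0,0,0.5],[0,0,0.54,0,0,0,0.5]]

```text
time_s: 17.5
tool_pos: [0.6496, -0.0406, 0.0816]
tool_rot: [-179.9, -0.0, 90.1]
force: [-0.4, -0.3, 0.4]
grip_width: 0.0437
grasp_force: 0.0
```

Request:
jog_arm:
  motion:
    - [[0,0,0,0,0,0,1],[0,0,0,0,0,0,1],[0,0,0,0,0,0,1],[0,0,0,0,0,0,1],[0,0,0,0,0,0,1]]

```text
time_s: 18.0
tool_pos: [0.6512, -0.0414, 0.0837]
tool_rot: [179.9, -0.0, 90.0]
force: [0.4, 0.4, 2.3]
grip_width: 0.0192
grasp_force: 20.0
```

Request:
jog_arm:
  motion:
    - [[0,0,-0.08,0,0,0,1],[0,0,-0.18,0,0,0,1],[0,0,-0.3,0,0,0,1],[0,0,-0.6,0,0,0,1],[0,0,-1,0,0,0,1]]

```text
time_s: 18.5
tool_pos: [0.6496, -0.0412, 0.1831]
tool_rot: [-179.8, 0.0, 90.0]
force: [0.1, 0.2, -1.0]
grip_width: 0.0193
grasp_force: 20.0
```

Request:
jog_arm:
  motion:
    - [[0.15,-0.05,-0.1,0,0,0,1],[0.4,-0.15,-0.2,0,0,0,1],[0.7,-0.28,-0.3,0,0,0,1],[1,-0.4,-0.3,0,0,0,1]]

```text
time_s: 18.9
tool_pos: [0.6114, 0.059, 0.2159]
tool_rot: [179.8, -0.1, 90.0]
force: [-0.5, 0.4, -2.0]
grip_width: 0.0192
grasp_force: 20.0
```

Request:
jog_arm:
  motion:
    - [[0.35,-0.15,0,0,0,0,1],[0.7,-0.28,0,0,0,0,1],[1,-0.4,0,0,0,0,1]]

```text
time_s: 19.2
tool_pos: [0.5701, 0.1606, 0.2143]
tool_rot: [179.9, -0.1, 90.1]
force: [0.6, 0.3, -0.2]
grip_width: 0.0192
grasp_force: 20.0
```

Request:
jog_arm:
  motion:
    - [[0.15,-0.05,0,0,0,0,1],[0.24,-0.08,0,0,0,0,1],[0.24,-0.08,0,0,0,0,1],[0.24,-0.08,0,0,0,0,1]]

```text
time_s: 19.6
tool_pos: [0.5636, 0.1805, 0.2133]
tool_rot: [180.0, 0.1, 89.9]
force: [0.7, 0.3, -1.6]
grip_width: 0.0192
grasp_force: 20.0
```

```bash
python3 rim.py w10 .561 .280 .088 .0485
```

```text
rim 2535 [0.5587 0.2842 0.0456] z 0.0877 mid [0.5586 0.2824] half [0.0484 0.0463]
tool [0.5636 0.1802 0.2132] [1.7996e+02 6.0000e-02 8.9850e+01] t 19.65 F [-0.7 -0.9 -0.7] grip 0.019192589260250456
held disc 13964 x/y min max [0.513  0.1322 0.1932] [0.6108 0.2313 0.2012] [0.5618 0.1844 0.0352]
```

```bash
python3 - <<'E'
from h import *
p,d,c=load('w10'); C=cloud(d,c); rr=np.hypot(C[...,0]-.5595,C[...,1]-.282)
P=C[(d>0)&(abs(C[...,2]-.0877)<.003)&(rr<.058)]
print(len(P),P[:,1].min(),P[:,1].max())
a=np.degrees(np.arctan2(P[:,1]-.282,P[:,0]-.5595)); r=np.hypot(P[:,0]-.5595,P[:,1]-.282)
for b in range(-180,180,30):
    m=(a>=b)&(a<b+30)
    if m.sum()>5: print(b,m.sum(),np.percentile(r[m],[2,50,98]).round(4))
E
```

```text
2388 0.23606151663854494 0.32869682594796124
-180 207 [0.0432 0.0457 0.0484]
-150 186 [0.0423 0.0444 0.047 ]
-120 178 [0.0416 0.0437 0.0461]
-90 178 [0.0414 0.0436 0.0458]
-60 181 [0.0416 0.0436 0.0459]
-30 203 [0.0418 0.0442 0.0468]
0 221 [0.0431 0.0455 0.0482]
30 251 [0.0445 0.0467 0.0495]
60 148 [0.0456 0.047  0.0499]
90 137 [0.0463 0.0474 0.0507]
120 259 [0.0457 0.0479 0.0505]
150 239 [0.0448 0.0472 0.0497]
```

View pics/w10.png

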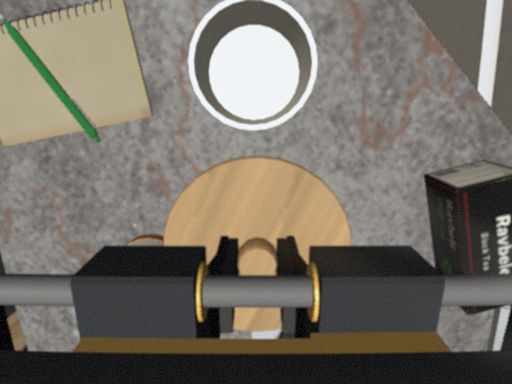

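The wrist view shows jar_3's rim centred at (253,63), the held lid below it, and spice-jar clearance unaffected. I'll move over the jar and down.

Request:
jog_arm:
  motion:
    - [[0.3,-0.035,0,0,0,0,1],[0.6,-0.035,0,0,0,0,1],[0.9,-0.035,0,0,0,0,1],[1,-0.035,0,0,0,0,1],[1,-0.035,0.2,0,0,0,1]]

```text
time_s: 20.15
tool_pos: [0.5612, 0.2841, 0.1953]
tool_rot: [179.7, -0.1, 90.1]
force: [0.1, -0.6, -1.4]
grip_width: 0.0192
grasp_force: 20.0
```

Request:
jog_arm:
  motion:
    - [[0.02,0,0.2,0,0,0,1],[0.02,0,0.4,0,0,0,1],[0.02,0,0.5,0,0,0,1],[0.02,0,0.55,0,0,0,1],[0.02,0,0.55,0,0,0,1]]

```text
time_s: 20.65
tool_pos: [0.5595, 0.2835, 0.1379]
tool_rot: [-180.0, 0.0, 90.0]
force: [0.2, -0.2, -0.5]
grip_width: 0.0193
grasp_force: 20.0
```

Request:
jog_arm:
  motion:
    - [[0,0,0.05,0,0,0,1],[0,0,0.09,0,0,0,1],[0,0,0.13,0,0,0,1],[0,0,0.16,0,0,0,1],[0,0,0.16,0,0,0,1]]

```text
time_s: 21.15
tool_pos: [0.5588, 0.2845, 0.1216]
tool_rot: [-180.0, 0.0, 90.0]
force: [-1.2, 0.1, -0.9]
grip_width: 0.0194
grasp_force: 20.0
```

Request:
jog_arm:
  motion:
    - [[-0.01,0.005,0.02,0,0,0,1],[-0.01,0.005,0.045,0,0,0,1],[-0.01,0.005,0.06,0,0,0,1],[-0.01,0.005,0.06,0,0,0,1]]

```text
time_s: 21.55
tool_pos: [0.5595, 0.2835, 0.1158]
tool_rot: [-180.0, 0.0, 90.0]
force: [-0.1, -0.0, -1.7]
grip_width: 0.019
grasp_force: 20.0
```

Request:
jog_arm:
  motion:
    - [[0,0,0.01,0,0,0,1],[0,0,0.02,0,0,0,1],[0,0,0.02,0,0,0,1]]

```text
time_s: 21.85
tool_pos: [0.5597, 0.2837, 0.1142]
tool_rot: [180.0, -0.0, 90.0]
force: [-0.5, 0.3, -1.0]
grip_width: 0.0191
grasp_force: 20.0
```

```bash
python3 rim.py w11 .560 .282 .096 .0505
```

```text
rim 14120 [0.558  0.2879 0.0353] z 0.0961 mid [0.5581 0.285 ] half [0.0488 0.0497]
tool [0.5597 0.2836 0.1142] [ 1.7999e+02 -1.0000e-02  9.0030e+01] t 21.9 F [-0.3 -0.4 -0.6] grip 0.01901737294787165
held disc 13963 x/y min max [0.5093 0.2352 0.0942] [0.607  0.3345 0.1022] [0.558  0.2876 0.0352]
```

Nearly home, with no contact force yet. I'll go on down gently.

Request:
jog_arm:
  motion:
    - [[0,0,0.01,0,0,0,1],[0,0,0.02,0,0,0,1],[0,0,0.02,0,0,0,1]]

```text
time_s: 22.2
tool_pos: [0.5598, 0.2837, 0.1141]
tool_rot: [180.0, -0.1, 90.0]
force: [-4.3, -2.2, 9.4]
grip_width: 0.0193
grasp_force: 20.0
```

Request:
jog_arm:
  motion:
    - [[0,0,0.005,0,0,0,1],[0,0,0.01,0,0,0,1],[0,0,0.01,0,0,0,1]]

```text
time_s: 22.5
tool_pos: [0.5598, 0.2837, 0.114]
tool_rot: [180.0, -0.1, 90.0]
force: [-6.0, -2.9, 14.2]
grip_width: 0.0193
grasp_force: 20.0
```

Request:
jog_arm:
  motion:
    - [[0,0,-0.025,0,0,0,1],[0,0,-0.03,0,0,0,1]]

```text
time_s: 22.7
tool_pos: [0.5599, 0.2837, 0.1144]
tool_rot: [180.0, -0.0, 90.0]
force: [0.3, 0.4, -1.4]
grip_width: 0.0191
grasp_force: 20.0
```

Request:
jog_arm:
  motion:
    - [[0,0,0,0,0,0,0.7],[0,0,0,0,0,0,0.5],[0,0,0,0,0,0,0.4]]

```text
time_s: 23.0
tool_pos: [0.5596, 0.2835, 0.1138]
tool_rot: [-180.0, 0.0, 90.0]
force: [0.7, 0.1, -0.6]
grip_width: 0.0348
grasp_force: 0.0
```

Request:
jog_arm:
  motion:
    - [[0,0,-0.2,0,0,0,0.4],[0,0,-0.5,0,0,0,0.4],[0,0,-0.8,0,0,0,0.4],[0,0,-0.9,0,0,0,0.4]]

```text
time_s: 23.4
tool_pos: [0.5613, 0.2841, 0.2075]
tool_rot: [179.7, -0.2, 90.0]
force: [-0.3, -0.3, -0.0]
grip_width: 0.0512
grasp_force: 0.0
```

```bash
python3 -c "
from h import *
disc('w12',(.558,.284),.096,.050)
print(env.get_obs()['tool_pos'])"
```

```text
disc 11445 z0 0.0961 tilt deg [ 0.05 -0.09] mid [0.5586 0.2851] half [0.0499 0.0494]
[0.56134753 0.28428497 0.20766685]
```

Request:
jog_arm:
  motion:
    - [[-0.3,0.09,0,0,0,0,0.4],[-0.65,0.18,0,0,0,0,0.4],[-1,0.28,0,0,0,0,0.4]]

```text
time_s: 23.75
tool_pos: [0.5871, 0.1828, 0.2024]
tool_rot: [-179.9, 0.0, 90.1]
force: [-0.1, 0.4, 0.6]
grip_width: 0.0524
grasp_force: 0.0
```

Request:
jog_arm:
  motion:
    - [[-0.35,0.09,0,0,0,0,0.4],[-0.7,0.18,0,0,0,0,0.4],[-1,0.28,0,0,0,0,0.4]]

```text
time_s: 24.05
tool_pos: [0.6152, 0.0812, 0.2025]
tool_rot: [-179.9, 0.1, 90.0]
force: [0.6, -0.3, 0.4]
grip_width: 0.052
grasp_force: 0.0
```

Request:
jog_arm:
  motion:
    - [[-0.35,0.09,0,0,0,0,0.4],[-0.7,0.18,0,0,0,0,0.4],[-1,0.28,0.2,0,0,0,0.4]]

```text
time_s: 24.35
tool_pos: [0.6451, -0.0188, 0.185]
tool_rot: [179.8, 0.0, 90.0]
force: [0.5, -0.6, 1.0]
grip_width: 0.0522
grasp_force: 0.0
```

Request:
jog_arm:
  motion:
    - [[-0.24,0.06,0.2,0,0,0,0.4],[-0.24,0.06,0.2,0,0,0,0.4],[-0.24,0.06,0.2,0,0,0,0.4],[-0.24,0.06,0.2,0,0,0,0.4]]

```text
time_s: 24.75
tool_pos: [0.65, -0.0386, 0.1639]
tool_rot: [-180.0, -0.1, 90.1]
force: [0.3, 1.0, 0.9]
grip_width: 0.0521
grasp_force: 0.0
```

```bash
python3 knob.py w13 .650 -.041 .055
```

```text
knob 477 z 0.0545 circ [ 0.6516 -0.0413  0.0069] mid [ 0.6514 -0.0414] half [0.0095 0.0094] mean [ 0.6516 -0.0409]
disc 14413 z 0.038 circ [ 0.6514 -0.0409  0.0419] mid [ 0.6512 -0.0419] half [0.0585 0.0584] mean [ 0.6513 -0.0388]
tool [ 0.6502 -0.0384  0.1644] [ 1.7996e+02 -6.0000e-02  9.0170e+01] t 24.8 F [ 0.6 -0.1 -0.2]
```

Request:
jog_arm:
  motion:
    - [[-0.03,0.025,0.2,0,0,0,0.5],[-0.03,0.025,0.4,0,0,0,0.5],[-0.03,0.025,0.6,0,0,0,0.5]]

```text
time_s: 25.1
tool_pos: [0.6531, -0.0415, 0.1044]
tool_rot: [179.9, -0.1, 90.2]
force: [0.5, 0.4, -1.1]
grip_width: 0.0442
grasp_force: 0.0
```

Request:
jog_arm:
  motion:
    - [[0,0,0.2,0,0,0,0.5],[0,0,0.38,0,0,0,0.5],[0,0,0.49,0,0,0,0.5],[0,0,0.49,0,0,0,0.5]]

```text
time_s: 25.5
tool_pos: [0.6515, -0.042, 0.0539]
tool_rot: [-179.9, -0.0, 90.1]
force: [-0.4, -0.4, 0.1]
grip_width: 0.0438
grasp_force: 0.0
```

Request:
jog_arm:
  motion:
    - [[0,0,0,0,0,0,1],[0,0,0,0,0,0,1],[0,0,0,0,0,0,1],[0,0,0,0,0,0,1],[0,0,0,0,0,0,1]]

```text
time_s: 26.0
tool_pos: [0.6527, -0.0434, 0.0558]
tool_rot: [179.9, -0.0, 90.0]
force: [-0.6, -0.2, 2.0]
grip_width: 0.0193
grasp_force: 20.0
```

Request:
jog_arm:
  motion:
    - [[0,0,-0.08,0,0,0,1],[0,0,-0.18,0,0,0,1],[0,0,-0.35,0,0,0,1],[0,0,-0.65,0,0,0,1],[0,0,-1,0,0,0,1]]

```text
time_s: 26.5
tool_pos: [0.6517, -0.0434, 0.1563]
tool_rot: [-179.9, 0.0, 90.0]
force: [0.6, 0.5, -1.3]
grip_width: 0.0189
grasp_force: 20.0
```

Request:
jog_arm:
  motion:
    - [[0,0,-0.3,0,0,0,1],[-0.15,-0.13,-0.5,0,0,0,1],[-0.4,-0.34,-0.57,0,0,0,1],[-0.7,-0.6,-0.57,0,0,0,1],[-1,-0.86,-0.57,0,0,0,1]]

```text
time_s: 27.0
tool_pos: [0.5658, -0.1446, 0.2139]
tool_rot: [179.9, 0.0, 90.1]
force: [0.5, -0.5, -0.5]
grip_width: 0.0191
grasp_force: 20.0
```

Request:
jog_arm:
  motion:
    - [[-0.3,-0.25,0,0,0,0,1],[-0.65,-0.56,0,0,0,0,1],[-1,-0.86,0,0,0,0,1]]

```text
time_s: 27.3
tool_pos: [0.4792, -0.2449, 0.2134]
tool_rot: [179.9, -0.0, 90.0]
force: [1.2, -0.3, -1.2]
grip_width: 0.0193
grasp_force: 20.0
```

Request:
jog_arm:
  motion:
    - [[-0.3,-0.25,0,0,0,0,1],[-0.55,-0.48,0,0,0,0,1],[-0.68,-0.57,0,0,0,0,1],[-0.68,-0.57,0,0,0,0,1],[-0.68,-0.57,0,0,0,0,1]]

```text
time_s: 27.8
tool_pos: [0.4241, -0.3111, 0.2129]
tool_rot: [179.9, -0.0, 90.0]
force: [0.4, 0.7, -1.4]
grip_width: 0.0191
grasp_force: 20.0
```

```bash
python3 rim.py w14 .422 -.204 .096 .0575
```

```text
rim 2500 [ 0.4221 -0.2046  0.0546] z 0.0957 mid [ 0.422 -0.212] half [0.0572 0.0478]
tool [ 0.4246 -0.3103  0.2126] [ 1.7993e+02 -4.0000e-02  9.0110e+01] t 27.85 F [ 0.5 -0.2 -2. ] grip 0.019230607000298605
held disc 20367 x/y min max [ 0.3643 -0.3646  0.1926] [ 0.4809 -0.251   0.2006] [ 0.4224 -0.3046  0.0404]
```

View pics/w14.png

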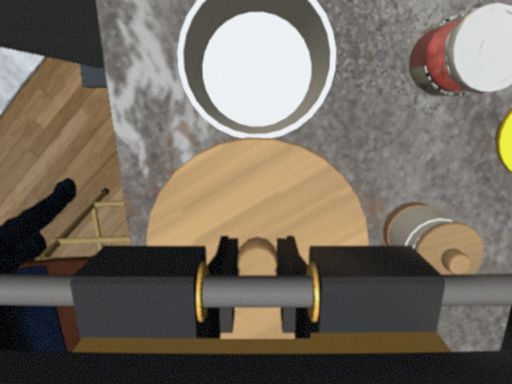

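The wrist view shows jar_4's rim centred at about (257,58), the held lid under it, the jam jar upright at (480,50), and lid_1 on jar_1 at (435,245). I'll move over the jar and lower the lid.

Request:
jog_arm:
  motion:
    - [[0.3,-0.007,0,0,0,0,1],[0.6,-0.007,0,0,0,0,1],[0.9,-0.007,0,0,0,0,1],[1,-0.007,0,0,0,0,1],[1,-0.007,0.1,0,0,0,1]]

```text
time_s: 28.35
tool_pos: [0.4247, -0.2092, 0.203]
tool_rot: [179.8, -0.0, 90.4]
force: [-0.0, -0.5, -1.8]
grip_width: 0.0189
grasp_force: 20.0
```

Request:
jog_arm:
  motion:
    - [[0.06,0,0.2,0,0,0,1],[0.06,0,0.4,0,0,0,1],[0.06,0,0.5,0,0,0,1],[0.06,0,0.56,0,0,0,1],[0.06,0,0.56,0,0,0,1]]

```text
time_s: 28.85
tool_pos: [0.4224, -0.2061, 0.1455]
tool_rot: [-179.9, 0.0, 90.0]
force: [-0.7, 0.3, -1.4]
grip_width: 0.0191
grasp_force: 20.0
```

Request:
jog_arm:
  motion:
    - [[0,0,0.05,0,0,0,1],[0,0,0.09,0,0,0,1],[0,0,0.13,0,0,0,1],[0,0,0.16,0,0,0,1],[0,0,0.16,0,0,0,1]]

```text
time_s: 29.35
tool_pos: [0.4225, -0.2054, 0.1297]
tool_rot: [-180.0, -0.0, 90.0]
force: [0.2, 0.2, -0.6]
grip_width: 0.0194
grasp_force: 20.0
```

Request:
jog_arm:
  motion:
    - [[0.005,0.005,0.02,0,0,0,1],[0.005,0.005,0.04,0,0,0,1],[0.005,0.005,0.06,0,0,0,1],[0.005,0.005,0.06,0,0,0,1]]

```text
time_s: 29.75
tool_pos: [0.423, -0.2049, 0.1237]
tool_rot: [-180.0, -0.0, 90.0]
force: [1.0, -1.0, -1.6]
grip_width: 0.0193
grasp_force: 20.0
```

Request:
jog_arm:
  motion:
    - [[0,0,0.01,0,0,0,1],[0,0,0.02,0,0,0,1],[0,0,0.02,0,0,0,1]]

```text
time_s: 30.05
tool_pos: [0.4233, -0.205, 0.122]
tool_rot: [180.0, -0.0, 90.0]
force: [0.1, -0.8, -0.9]
grip_width: 0.0194
grasp_force: 20.0
```

Request:
jog_arm:
  motion:
    - [[0,0,0.005,0,0,0,1],[0,0,0.01,0,0,0,1],[0,0,0.01,0,0,0,1]]

```text
time_s: 30.35
tool_pos: [0.4233, -0.205, 0.1219]
tool_rot: [-180.0, -0.0, 90.0]
force: [-3.5, 0.6, 7.2]
grip_width: 0.0191
grasp_force: 20.0
```

```bash
python3 rim.py w15 .423 -.205 .104 .0595
```

```text
rim 20435 [ 0.4215 -0.1984  0.0404] z 0.1041 mid [ 0.4216 -0.2014] half [0.0582 0.0565]
tool [ 0.4233 -0.205   0.1219] [ 1.800e+02 -4.000e-02  9.003e+01] t 30.4 F [-2.1  1.   6.3] grip 0.019304021541641323
held disc 20361 x/y min max [ 0.3634 -0.2579  0.1019] [ 0.4798 -0.145   0.1099] [ 0.4215 -0.1985  0.0403]
```

Home: the disc top reads .104. I'll release, back off and check the whole scene.

Request:
jog_arm:
  motion:
    - [[0,0,-0.01,0,0,0,1],[0,0,-0.012,0,0,0,1]]

```text
time_s: 30.6
tool_pos: [0.4234, -0.205, 0.1223]
tool_rot: [180.0, 0.0, 90.0]
force: [0.6, 0.1, -0.3]
grip_width: 0.0191
grasp_force: 20.0
```

Request:
jog_arm:
  motion:
    - [[0,0,0,0,0,0,0.7],[0,0,0,0,0,0,0.5],[0,0,0,0,0,0,0.4]]

```text
time_s: 30.9
tool_pos: [0.4234, -0.205, 0.1223]
tool_rot: [180.0, 0.0, 90.0]
force: [0.2, 0.5, -0.9]
grip_width: 0.0347
grasp_force: 0.0
```

Request:
jog_arm:
  motion:
    - [[0,0,-0.2,0,0,0,0.4],[0,0,-0.5,0,0,0,0.4],[0,0,-0.8,0,0,0,0.4],[0,0,-1,0,0,0,0.4],[0,0,-1,0,0,0,0.4]]

```text
time_s: 31.4
tool_pos: [0.4251, -0.2057, 0.2251]
tool_rot: [179.7, 0.0, 90.0]
force: [-0.4, -0.3, -1.3]
grip_width: 0.0519
grasp_force: 0.0
```

```bash
python3 - <<'E'
from h import *
disc('w16',(.4225,-.203),.104,.059)
p,d,c=shot('top','top1'); C=cloud(d,c); shot('side','side1')
for n,xy,z,r in(('j1',(.5955,-.371),.083,.032),('j2',(.444,.073),.091,.041),('j3',(.561,.281),.099,.050),('j4',(.4234,-.207),.107,.059),('spice',(.592,.1425),.110,.02),('jam',(.597,-.196),.098,.03)):
    P=C[(d>0)&(abs(C[...,2]-z)<.007)&(np.hypot(C[...,0]-xy[0],C[...,1]-xy[1])<r+.008)]
    if len(P)<5: print(n,len(P)); continue
    s=np.linalg.lstsq(np.c_[P[:,:2]-xy,np.ones(len(P))],P[:,2],rcond=None)[0]
    print(n,len(P),'z %.4f'%s[2],'tilt',np.degrees(s[:2]).round(2),'mid',((P.max(0)+P.min(0))/2)[:2].round(4))
E
```

```text
disc 15207 z0 0.1041 tilt deg [ 0.04 -0.05] mid [ 0.422  -0.2038] half [0.0585 0.0587]
j1 280 z 0.0814 tilt [-0.07 -0.24] mid [ 0.5978 -0.3695]
j2 492 z 0.0890 tilt [-0.24 -0.78] mid [0.4427 0.0711]
j3 627 z 0.0969 tilt [-0.28 -0.  ] mid [0.5611 0.2808]
j4 257 z 0.1059 tilt [1.27 1.05] mid [ 0.4127 -0.2145]
spice 139 z 0.1074 tilt [-1.58  0.99] mid [0.5921 0.1428]
jam 0
```

View pics/side1.png

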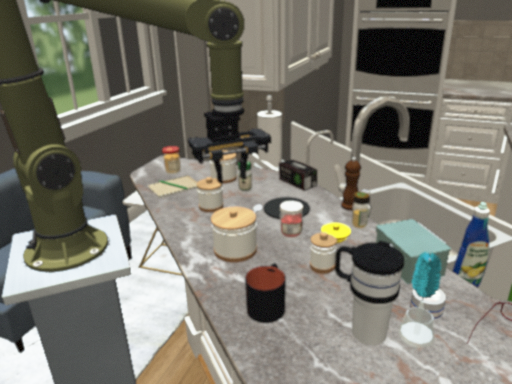

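View pics/top1.png

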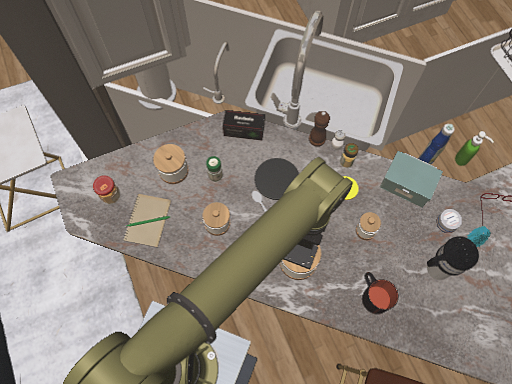

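Both views show all four jars capped flat: (170,162), (216,218), (300,262) and (369,226) in the top view. The spice jar at (214,168) and the jam jar, seen in the side view at (291,218), are standing in place, and the arm is clear.

```bash
python3 -c "
from cell import env
print(env.sign_off())"
```

```text
the job is handed in; nothing more can be done
None
```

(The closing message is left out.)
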